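# Draw the folded shoehorn out of its narrow bay with the rubber-tipped picker

## Task

Take the red-handled picker from its stand, reach its rubber tip down into the narrow clear bay and press it gently on top of the folded shoehorn so that the shoehorn slides with it, up the ramp and out through the front until it lies wholly on the landing in front of the bay. Then put the picker back in its stand, upright and fully home, and let go. Press lightly throughout, do not touch the shoehorn or the bay with the gripper, and leave the other things where they are.

Things in the scene. Friction and masses are not known exactly. Their poses are not given: they have to be found in the camera images.
- bay: Fixed narrow bay, clear walls, black edges. Origin on the table under the middle of its mouth (x = 0, where the inside begins); +x points into it, away from the robot, y across, z up. Inside 150 mm long, 46 mm wide, open on top; rims 110 mm above the table, walls 4 mm. Thin plastic: the picker may push it with at most 20 N; gripper and arm must stay off.
- bay_mouth (a point): Middle of the mouth (x = 0) at the height of the inner floor, 8 mm above the table; axes as bay. Deep inside the floor is level; a metal ramp (slope 0.18) then rises to the mouth and runs into a level landing, x 0 to -125, 46 mm wide, lips 6 mm high. Its height is not measured: 1 to 14 mm above this point. Front (x -4 to 0): slot 30 mm wide for the rod, open to the top; full width below 38 mm.
- horn_center (a point): Centre of the folded shoehorn: loose flat steel piece, 66 (x) by 28 (y) by 8 mm, orange inlay on top, about 90 g. Starts deep in the bay, under 4 mm from the back wall, so nothing fits behind it. Slides easily on the floor (friction about 0.3); the rubber tip grips its top (about 1.2), so a few newtons of press drag it. Bears at most 20 N: hard contact, 0.1 mm of travel is 1 N or more.
- picker_tip (a point): Lowest point of the loose picker: a round rubber tip 12 mm across at the end of a 10 mm steel rod. z points up along the rod to the handle. Picker about 130 g.
- picker_grip (a point): Middle of the picker's red handle, a square bar 22 by 22 mm, 56 mm long, 149 mm straight above the tip; x and y are square to its faces. Below it a black collar 32 mm across, 6 mm thick, its underside 115 mm above the tip, rests on the stand. Gripped here, the fingers stay above the bay's rims.
- stand_top (a point): Middle of the top of the fixed stand, 130 mm above the table: a black plate 70 by 70 by 20 mm with a through hole 20 mm wide (rim chamfered 3 mm) on a steel frame, free below down to 8 mm above the table. The picker hangs in the hole by its collar, tip 115 mm below this point.
- carebox: Fixed clear shoe-care box 130 by 90 by 66 mm with two blue latches, a bystander; origin under its middle.
- tin_a: Low steel tin, 72 mm across, 28 mm high, a loose bystander; origin under its middle.
- tin_b: Taller steel tin, 60 mm across, 45 mm high, a loose bystander; origin under its middle.
- saucer: White saucer 140 mm across, a loose bystander; origin under its middle.
- brush: Curved wooden suede brush with rubber nubs, 150 mm long, a loose bystander; origin under its middle.
- horn: The folded shoehorn itself; origin in the middle of its underside, 4 mm below horn_center.
- picker: The picker itself; origin at its tip, z up along the rod.

How it is judged:
On the way, in this order (a step that is already met when the one before it is completed fails the run):
1. the gripped picker is lifted clear of its stand (z of picker_tip in the frame of stand_top above 0.004 m and contact force between the fingers and picker above 1 N), for 0.1 s.
2. its tip presses on top of the shoehorn, deep in the bay (contact force between picker and horn above 1 N and x of horn_center in the frame of bay above 0.095 m and z of picker_tip in the frame of horn_center above 0.001 m), for 0.2 s.
3. the shoehorn is drawn up the ramp under the pressing tip (contact force between picker and horn above 0.5 N and x of horn_center in the frame of bay below 0.04 m and z of picker_tip in the frame of horn_center above 0.001 m), for 0.1 s.
4. the shoehorn is wholly outside the bay (x of horn_center in the frame of bay below -0.034 m), for 0.1 s.
At the end, for the whole second after the job is handed in: The shoehorn lies flat and still on the landing, its centre 34 to 100 mm in front of the mouth and within 20 mm of the middle line; the picker hangs still and upright (within 0.06 rad) in its stand, tip within 12 mm of the hole's axis, collar within 4 mm of the top; nothing is held (x of horn_center in the frame of bay between -0.1 and -0.034 m and y of horn_center in the frame of bay between -0.02 and 0.02 m and height (world z) of horn_center between 0.01 and 0.03 m and angle between horn_center's own z axis and vertical below 0.1 rad and linear speed of each of horn, picker below 0.01 m/s and horizontal distance between picker_tip and stand_top below 0.012 m and z of picker_tip in the frame of stand_top below -0.111 m and angle between picker_grip's own z axis and vertical below 0.06 rad); the robot touches nothing.
It fails at once if the picker presses the shoehorn with more than 20 N (contact force between picker and horn above 20 N).
It fails at once if the picker pushes the bay with more than 20 N (contact force between picker and bay above 20 N).
It fails at once if the gripper touches the shoehorn (contact force between the fingers and horn above 0.5 N).
It fails at once if the gripper or arm pushes the bay (contact force between any of the fingers, the arm and bay above 2 N).
It fails at once if a tin, the saucer or the brush is moved by more than 20 mm, or the care box is pushed (distance of any of tin_a, tin_b, saucer, brush from where it was at the start of the episode above 0.02 m or contact force between any of the fingers, the arm, picker and carebox above 2 N).
It also fails if it takes over 66 s, if anything falls off the work surface, if the arm or the gripper's body presses on something with over 40 N, if the wrist force passes 120 N, or if a joint passes its speed limit or range.

## Robot

A 6-joint arm with a two-finger parallel gripper is mounted at the origin on the work surface. World frame = base frame: x ahead of the robot, y to its left, z up, the work surface at z = 0. Lengths are in m, angles in rad, forces in N, time in s.
With the tool pointing down it reaches from about 0.325 to 0.875 m from the base axis. Payload 4.4 kg.
Tool frame: the origin (TCP) lies at the centre of the arm's flange, where the gripper is bolted on; the fingertips stand 173 mm ahead of it and the grasp point (between the pads) lies 155 mm ahead of it (robot.grip_point_offset is the distance from the TCP to the grasp point, in m); z points along the fingers, y is the line along which they close (so a half turn about z gives the same grasp; the last joint's range is limited). The gripper opens to 85 mm and grips with 20 to 120 N. Pads are 22 mm wide; open, the fingers measure 114 mm over their backs; the gripper's body (76 mm by 85 mm) begins 54 mm behind the grasp point. The pads swing forward as they close: fully open they stand 13 mm farther back than shut.
Start: joints at [-1.381, 0.207, 1.542, -0, 1.393, -0.15], TCP at [0.192, -0.542, 0.405] pointing down, gripper open.
Joint ranges: [-2.73, 2.73], [-0.86, 2.22], [0.23, 2.46], [-1.11, 4.25], [0.08, 2.63], [-2.82, 2.82]. Speed limits (rad/s): [2.79, 2.79, 3.14, 3.14, 3.14, 3.14].

## Interface

Orientations are given as a rotation vector (axis times angle).
In Python, from workcell import readout, cams, robot gives the robot as it stands. The module is installed in compiled form; this text tells all that it offers.
- The arm moves only by the shell command python3 -m jog 'ROWS' [OPENING] [FORCE]. ROWS is JSON, one flat list of numbers, 4 for each row, row after row: the shift along the tool's x, y, z in mm, then the turn about the tool's z in rad. In form: [dx, dy, dz, turn, dx, dy, dz, turn, ...]. A call has 1 to 5 rows; each row is the pose to reach, as a shift and turn from the pose commanded when the call began, along the tool's axes at that moment; what a row does not reach only later rows make up. A row lasts 1/10 s, in which the tool goes at most 50 mm and 8.59 degrees, less where a joint would pass 70% of its speed; a pose out of reach is approached as far as the arm can. A call with a gripper value outside its range is refused whole. OPENING is the opening, from 0 (shut) to 1 (fully open), set as the call begins (- or left out, the last holds). The fingers move at their own pace and stop on an object; FORCE is the grip in N (left out, the last holds). Time passes only in rows, so rows that repeat a pose let the fingers close. It gives the time, the measured TCP pose, the force, the opening and the grip force at its end, in the units of the state.
- readout.observe(): the state, without advancing time (a new reading comes with each control period).
- cams.grab_frame(name): name is "side" or "top"; returns (picture, depth): 400x640x3 uint8, red, green, blue; 400x640 float32, m along the optical axis (not along the pixel's ray), 0 where there is no reading.
- cams.camera_model(name): a dict with "intrinsics" (3x3 intrinsics, pixels), "dist_coeffs" ([k1, k2, p1, p2, k3] as OpenCV has them; the pictures are not rectified), "rvec" (rotation vector, rad) and "tvec" (3), from world to camera coordinates, as OpenCV has them. Camera axes: x right, y down, z forward; pixel columns grow to the right and rows downward; lengths in m; the calibration is good to about 2 mm. A picture is of the moment at which its call begins. camera_model takes no time and is no camera call.
- robot.hand_in(): hands the job in; it is judged then, once.
The state is a dict: "clock": time; "qpos": joint angles; "joint_velocities": joint speeds; "tau": joint torques, N m; "tcp_pos": TCP position; "tcp_rot": TCP orientation; "ft_force": force on the tool from outside, world axes, zero at the start; "torque": the same for the moment, N m; "width": opening from 0.0 (shut) to 1.0 (fully open); "grip_force": force on a finger pad.
Only numpy, scipy, OpenCV 4.12 (cv2) and the standard library are available. Lean on these libraries where they do the work, as an engineer would, in place of code of your own. Each camera call takes 0.05 s, during which the arm holds its last target. There are 200 camera calls.

## Working session

There is one attempt and no reset: what is moved stays moved. The work goes in short steps, Python scripts to look and compute and a shell command to move; the robot and the scene stay as the last step left them, time stands still between calls to the robot, and variables do not carry over. Pictures are saved under pics/ and viewed, at most 11 in all, crops included, and the job is handed in when it is done.

```bash
mkdir -p pics
cat > h.py <<'E'
import numpy as np, cv2
from scipy.spatial.transform import Rotation as R
from workcell import readout, cams, robot
def grab(n):
    p,d=cams.grab_frame(n); m=cams.camera_model(n); return p,d,m
def world(m,d):
    # world point for every pixel
    K=np.array(m["intrinsics"]);D=np.array(m["dist_coeffs"])
    v,u=np.mgrid[0:400,0:640]
    q=cv2.undistortPoints(np.stack([u,v],-1).reshape(-1,1,2).astype(float),K,D).reshape(400,640,2)
    P=np.dstack([q,np.ones((400,640))])*d[...,None]
    Rm=cv2.Rodrigues(np.array(m["rvec"],float))[0]
    return (P-np.array(m["tvec"]).ravel())@Rm
def proj(m,pts):
    return cv2.projectPoints(np.array(pts,float).reshape(-1,3),np.array(m["rvec"],float),np.array(m["tvec"],float),np.array(m["intrinsics"]),np.array(m["dist_coeffs"]))[0].reshape(-1,2)
def planez(m,uv,z):
    q=cv2.undistortPoints(np.array(uv,float).reshape(-1,1,2),np.array(m["intrinsics"]),np.array(m["dist_coeffs"])).reshape(-1,2)
    Rm=cv2.Rodrigues(np.array(m["rvec"],float))[0];c=-Rm.T@np.array(m["tvec"]).ravel()
    r=np.c_[q,np.ones(len(q))]@Rm
    return c+r*((z-c[2])/r[:,2])[:,None]
E
python3 - <<'E'
from h import *
for n in("top","side"):
    p,d,m=grab(n); cv2.imwrite(f"pics/{n}0.png",p[...,::-1]); np.savez(f"{n}0.npz",p=p,d=d)
    Rm=cv2.Rodrigues(np.array(m["rvec"],float))[0];print(n,-Rm.T@np.array(m["tvec"]).ravel(),Rm.round(2).tolist(),m["intrinsics"])
s=readout.observe();print(s)
E
```

```text
top [ 0.44176353 -0.03837935  1.45881984] [[-0.01, -1.0, -0.01], [-1.0, 0.01, -0.07], [0.07, 0.01, -1.0]] [[410.20512873   0.         328.21645765]
 [  0.         410.20512873 201.77997421]
 [  0.           0.           1.        ]]
side [0.40670499 0.94999982 1.11302327] [[-0.99, -0.15, 0.01], [-0.11, 0.69, -0.71], [0.1, -0.7, -0.7]] [[500.54856298   0.         320.08140653]
 [  0.         500.54856298 203.94219095]
 [  0.           0.           1.        ]]
{'clock': 0.1, 'qpos': array([-1.38149819e+00,  2.07397962e-01,  1.54280439e+00, -9.50640073e-06,
        1.39351817e+00, -1.50526824e-01]), 'joint_velocities': array([-1.16486345e-03, -3.98751176e-04, -3.06361123e-03, -7.73886916e-05,
       -1.17583632e-03, -6.06343805e-04]), 'tau': array([-1.57175118e-04, -3.84090650e+01, -2.92549109e+01, -1.56445767e-04,
        4.85014636e-03,  8.79964901e-08]), 'tcp_pos': array([ 0.19157255, -0.54180766,  0.4036088 ]), 'tcp_rot': array([-3.09425526e+00, -5.30873932e-01,  7.94307563e-05]), 'ft_force': array([-0.68646033,  0.35268342,  0.50374313]), 'torque': array([-0.00780508, -0.03380977,  0.01524058]), 'grip_force': 0.0, 'width': 1.003561106932453}
```

View pics/top0.png

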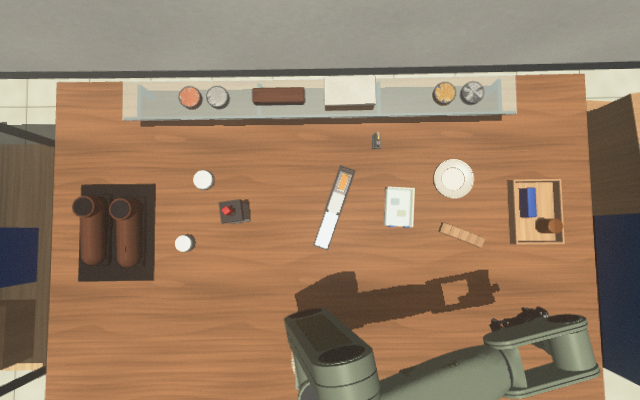

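View pics/side0.png

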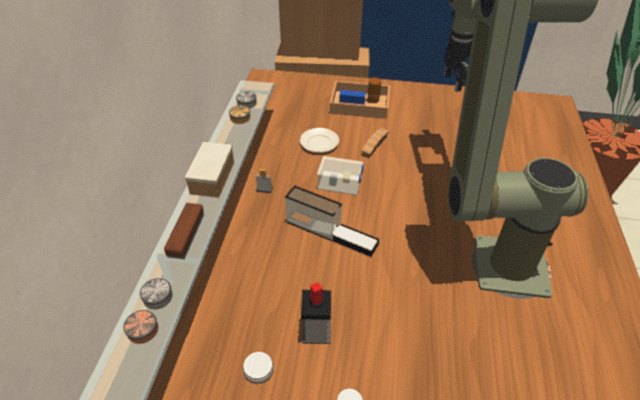

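Top view: picker and stand near (232,211), the bay running from (320,247) (landing) to (347,168), and the orange inlay near (343,181). In the side view the picker is at (316,293) and the bay at (315,212). Next I'll enlarge and measure them.

Run:
```python
from h import *
t=np.load("top0.npz");s=np.load("side0.npz")
up=lambda im,k:cv2.resize(im,None,fx=k,fy=k,interpolation=cv2.INTER_CUBIC)
a=up(t['p'][155:255,300:400],5)[:500,:300];b=up(t['p'][190:235,205:265],5)
c=np.zeros((600,800,3),np.uint8);c[:500,:300]=a;c[:225,300:600]=b
e=up(s['p'][175:260,275:385],4);c[230:570,310:750]=e
cv2.imwrite("pics/crop1.png",c[...,::-1])
for n,z in(("top",t),("side",s)):
    m=cams.camera_model(n);W=world(m,z['d']);p=z['p'].astype(int);r,g,bb=p[...,0],p[...,1],p[...,2]
    v,u=np.mgrid[0:400,0:640]
    roi=(W[...,0]>.3)&(W[...,0]<.62)&(z['d']>0)
    red=(r>110)&(g<60)&(bb<60)&roi&(W[...,1]>.1)&(W[...,1]<.4)
    P=W[red];print(n,"red",len(P),P.mean(0).round(4),np.percentile(P,[2,50,98],axis=0).round(4).tolist())
    P=W[red&(W[...,2]>np.percentile(W[red][:,2],70)-.006)];print(" redtop",P.mean(0),P.min(0),P.max(0))
    o=(r>180)&(g>90)&(g<190)&(bb<110)&(r-bb>110)&roi&(abs(W[...,1]+.04)<.15)
    P=W[o];print(n,"orange",len(P),P.mean(0).round(4),P.min(0).round(3),P.max(0).round(3), u[o].mean(),v[o].mean())
    # stand top plate
    pl=roi&(W[...,2]>.12)&(W[...,2]<.136)&(W[...,1]>.1)&(W[...,1]<.35)
    P=W[pl];print(n,"plate",len(P),P.mean(0).round(4)); 
    if len(P):print(cv2.minAreaRect(P[:,:2].astype(np.float32)))
    # landing (white)
    L=(p.min(-1)>190)&roi&(abs(W[...,1]+.0)<.1)&(W[...,2]<.05)
    P=W[L];print(n,"landing",len(P),P.mean(0).round(4)); 
    if len(P):
        P=P[abs(P[:,2]-np.median(P[:,2]))<.01];print(np.median(P[:,2]),cv2.minAreaRect(P[:,:2].astype(np.float32)))
    # rims
    Q=roi&(W[...,2]>.09)&(W[...,2]<.125)&(abs(W[...,1]+.03)<.1);P=W[Q];print(n,"rim",len(P))
    if len(P):print(P.mean(0),cv2.minAreaRect(P[:,:2].astype(np.float32)))
```

```text
top red 5 [0.5074 0.2786 0.1876] [[0.5005, 0.2746, 0.1817], [0.506, 0.2787, 0.1875], [0.5179, 0.2831, 0.1914]]
 redtop [0.50917905 0.27742139 0.18923188] [0.50309311 0.27455712 0.18696705] [0.51864589 0.28174587 0.19141781]
top orange 33 [ 0.6054 -0.0778  0.0174] [ 0.587 -0.089  0.012] [ 0.619 -0.067  0.025] 341.93939393939394 183.78787878787878
top plate 395 [0.5094 0.2861 0.1306]
((0.510100781917572, 0.28877997398376465), (0.07009243965148926, 0.07352960854768753), 7.021320343017578)
top landing 705 [ 0.4789 -0.0325  0.0198]
0.02088924441275869 ((0.48698681592941284, -0.03518751263618469), (0.045403409749269485, 0.21111708879470825), 70.68739318847656)
top rim 127
[ 0.55669318 -0.06267266  0.11136711] ((0.5650246739387512, -0.06419405341148376), (0.054829709231853485, 0.13592734932899475), 69.91287994384766)
side red 81 [0.5108 0.295  0.1883] [[0.5007, 0.2832, 0.1519], [0.5107, 0.2953, 0.1918], [0.5223, 0.3042, 0.1956]]
 redtop [0.51147337 0.29398202 0.19243315] [0.49944231 0.28050129 0.18757139] [0.52255747 0.30579869 0.19668027]
side orange 5289 [ 0.4305 -0.0116  0.0011] [ 0.3   -0.19  -0.007] [0.62  0.11  0.009] 359.3894876158064 245.6286632633768
side plate 652 [0.5098 0.2983 0.1301]
((0.5111265182495117, 0.29005274176597595), (0.06982426345348358, 0.07358213514089584), 7.678930759429932)
side landing 400 [ 0.449  -0.0206  0.0222]
0.022194043797123815 ((0.4512077271938324, -0.021464727818965912), (0.04001518711447716, 0.12585066258907318), 69.56548309326172)
side rim 527
[ 0.55765728 -0.05930907  0.10301099] ((0.5646185278892517, -0.06189506873488426), (0.06126986816525459, 0.13524723052978516), 70.22577667236328)
```

View pics/crop1.png

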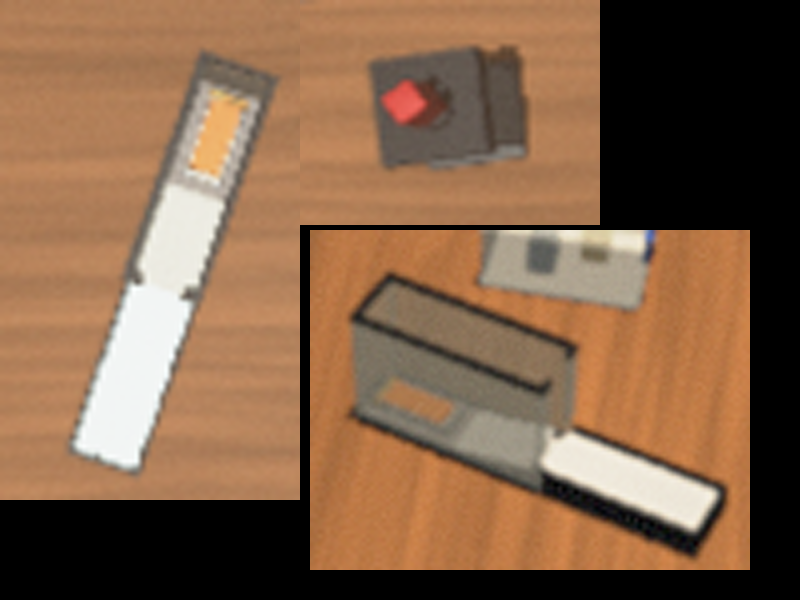

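The crops show the stand plate, the red handle turned about 35–40° in the image, the bay yawed about −20° and the horn at its back. The landing surface is about 21 mm above the table. One refinement of these numbers, then I'll move.

```bash
cat >> h.py <<'E'
def shift(target, yaw=None):
    """tool-frame shift (mm) and turn for world TCP target"""
    s=readout.observe();r=R.from_rotvec(s['tcp_rot']);d=r.inv().apply(np.array(target)-s['tcp_pos'])*1000
    y=r.apply([0,1,0]);ty=np.arctan2(y[1],y[0])
    out=[d.round(1).tolist()]
    if yaw is not None:
        a=(yaw-ty+np.pi/2)%np.pi-np.pi/2   # world ccw
        out+=["turn(tool z, down)",round(-a,3)]
    print("tilt",r.apply([0,0,1]).round(4),"yawY",round(ty,3),*out)
E
python3 - <<'E'
from h import *
t=np.load("top0.npz");s=np.load("side0.npz")
mt=cams.camera_model("top");ms=cams.camera_model("side")
c=lambda x,y,ox=300,oy=155:(ox+x/5-.4,oy+y/5-.4)
print("rim back",planez(mt,[c(205,52),c(278,76)],.110).round(4).tolist())
print("landing front/mouth",planez(mt,[c(70,450),c(140,470),c(127,282),c(197,297)],.027).round(4).tolist())
print("horn inlay corners",planez(mt,[c(207,95),c(247,95),c(188,170),c(220,182),c(217,137)],.016).round(4).tolist())
print("handle top corners",planez(mt,[c(408,80,145,190),c(432,98,145,190),c(405,125,145,190),c(382,105,145,190)],.192).round(4).tolist())
W=world(ms,s['d']);p=s['p'].astype(int);m=(p[...,0]>100)&(p[...,1]<70)&(p[...,2]<70)&(abs(W[...,0]-.51)<.03)&(abs(W[...,1]-.29)<.03)
P=W[m];print(cv2.minAreaRect(P[P[:,2]>.188][:,:2].astype(np.float32)))
P=P[P[:,2]<.186];print("sides",len(P));
if len(P)>5:
  for q in P[::3]:print(q.round(4))
s=lambda x,y:(275+(x-310)/4-.4,175+(y-230)/4-.4)
print("side landing corners z.022",planez(ms,[s(725,490),s(697,530),s(545,462),s(567,430)],.022).round(4).tolist())
# landing depth
W=world(mt,t['d']);
ax=np.array([.94,-.342]);
for b in(-110,-80,-50,-20,20,40,60):
    w=np.array([.51,-.043])+ax*b/1000;u=proj(mt,[[*w,.02]])[0].round().astype(int);print(b,W[u[1]-1:u[1]+2,u[0]-1:u[0]+2,2].mean().round(4),end=' ')
    u=proj(ms,[[*w,.02]])[0].round().astype(int);print(world(ms,np.load("side0.npz")['d'])[u[1]-1:u[1]+2,u[0]-1:u[0]+2,2].mean().round(4))
shift([.51,.289,.405],np.deg2rad(50))
E
```

```text
rim back [[0.6575, -0.0718, 0.11], [0.6408, -0.1199, 0.11]]
landing front/mouth [[0.3933, 0.0243, 0.027], [0.3789, -0.0241, 0.027], [0.5096, -0.0168, 0.027], [0.4984, -0.0655, 0.027]]
horn inlay corners [[0.6418, -0.075, 0.016], [0.6414, -0.1034, 0.016], [0.5887, -0.0608, 0.016], [0.5798, -0.0832, 0.016], [0.6118, -0.0816, 0.016]]
handle top corners [[0.5228, 0.2862, 0.192], [0.5114, 0.2713, 0.192], [0.495, 0.2879, 0.192], [0.5075, 0.3022, 0.192]]
((0.5115258693695068, 0.292330801486969), (0.018342511728405952, 0.021743563935160637), 37.229103088378906)
sides 81
[0.5228 0.291  0.179 ]
[0.5172 0.2972 0.1812]
[0.517  0.2988 0.1796]
[0.5078 0.2989 0.1818]
[0.5016 0.2954 0.1782]
[0.5096 0.3023 0.1823]
[0.5036 0.297  0.1763]
[0.5097 0.3017 0.1775]
[0.5032 0.2993 0.1757]
[0.5118 0.303  0.175 ]
[0.5057 0.2977 0.169 ]
[0.4992 0.2951 0.1667]
[0.5095 0.3031 0.1718]
[0.5035 0.2968 0.1642]
[0.5096 0.3024 0.1669]
[0.5036 0.2966 0.16  ]
[0.5118 0.3026 0.1628]
[0.5057 0.2976 0.1571]
[0.4993 0.2942 0.1536]
[0.5094 0.3032 0.1602]
[0.5035 0.2968 0.1524]
[0.5096 0.3019 0.1544]
[0.5033 0.2981 0.1504]
[0.5095 0.3026 0.1514]
[0.5033 0.298  0.1462]
[0.5095 0.3027 0.1476]
[0.5117 0.3035 0.1442]
side landing corners z.022 [[0.3786, -0.0214, 0.022], [0.3956, 0.0195, 0.022], [0.5108, -0.0278, 0.022], [0.4989, -0.0621, 0.022]]
-110 0.0204 0.0226
-80 0.0239 0.0229
-50 0.0206 0.0227
-20 0.1824 0.0219
20 0.0173 0.0524
40 0.0126 0.0547
60 0.0105 0.0548
tilt [-4.0e-04  2.1e-03 -1.0e+00] yawY -1.231 [577.1, -677.2, 0.2] turn(tool z, down) 1.038
```

```bash
for i in 1; do python3 -m jog '[577,-677,0,-0.305,577,-677,0,-0.305,577,-677,0,-0.305,577,-677,0,-0.305,577,-677,0,-0.305]' 1; done; python3 -c "
from h import *
shift([.51,.289,.405],np.deg2rad(127))"
```

```text
clock: 0.6
tcp_pos: [0.2812, -0.3067, 0.4041]
tcp_rot: [-2.979, -0.994, -0.0]
ft_force: [1.0, -0.2, 0.7]
width: 1.0
grip_force: 0.0
tilt [-2.e-04  1.e-03 -1.e+00] yawY -0.927 [540.5, -339.1, -0.4] turn(tool z, down) -0.002
```

```bash
python3 -m jog '[540,-339,0,0,540,-339,0,0,540,-339,0,0,540,-339,0,0,540,-339,0,0]' >/dev/null; python3 -m jog '[330,-207,0,0,330,-207,0,0,330,-207,0,0,330,-207,0,0,330,-207,0,0]'; python3 -c "
from h import *
shift([.51,.289,.405],np.deg2rad(127))"
```

```text
clock: 1.6
tcp_pos: [0.4599, 0.1605, 0.4044]
tcp_rot: [2.979, 0.996, -0.001]
ft_force: [0.7, -0.8, 0.8]
width: 1.0
grip_force: 0.0
tilt [-3.e-04 -4.e-04 -1.e+00] yawY -0.925 [117.3, -72.5, -0.7] turn(tool z, down) -0.0
```

```bash
python3 -m jog '[117,-72.5,0,0,117,-72.5,0,0,117,-72.5,0,0,117,-72.5,0,0,117,-72.5,0,0]'; python3 -c "
from h import *
shift([.51,.289,.319],np.deg2rad(127))
p,d,m=grab('side');W=world(m,d);q=p.astype(int)
k=(q[...,0]>100)&(q[...,1]<70)&(q[...,2]<70)&(abs(W[...,0]-.51)<.03)&(abs(W[...,1]-.29)<.04);print(k.sum(),W[k].mean(0))
cv2.imwrite('pics/s1.png',cv2.resize(p[200:360,230:430],None,fx=3,fy=3)[...,::-1])"
```

```text
clock: 2.1
tcp_pos: [0.5095, 0.2871, 0.4036]
tcp_rot: [2.978, 0.998, -0.004]
ft_force: [0.5, -1.0, -0.7]
width: 1.002
grip_force: 0.0
tilt [-0.002  -0.0013 -1.    ] yawY -0.924 [1.8, -1.2, 84.6] turn(tool z, down) 0.001
171 [0.51037962 0.29698202 0.17526687]
```

View pics/s1.png

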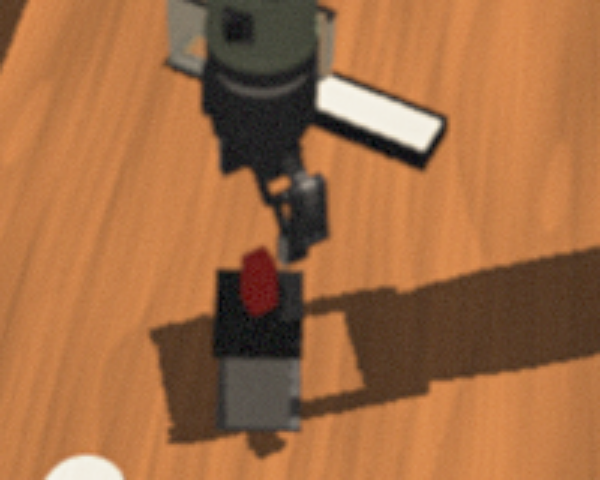

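```bash
python3 -m jog '[1.8,-1.2,45,0,1.8,-1.2,75,0,1.8,-1.2,84.5,0,1.8,-1.2,84.5,0,1.8,-1.2,84.5,0]'; python3 -m jog '[0,0,0,0,0,0,0,0,0,0,0,0,0,0,0,0,0,0,0,0]' 0 110; python3 -m jog '[0,0,0,0,0,0,0,0,0,0,0,0]'
```

```text
clock: 2.65
tcp_pos: [0.5112, 0.2881, 0.3219]
tcp_rot: [-2.98, -0.994, -0.004]
ft_force: [0.5, 0.4, 0.1]
width: 0.999
grip_force: 0.0
clock: 3.15
tcp_pos: [0.5108, 0.2888, 0.3209]
tcp_rot: [2.98, 0.996, 0.002]
ft_force: [0.8, 0.6, -2.2]
width: 0.247
grip_force: 107.4
clock: 3.45
tcp_pos: [0.5108, 0.2887, 0.3209]
tcp_rot: [-2.98, -0.995, -0.002]
ft_force: [-0.9, 0.1, 4.7]
width: 0.244
grip_force: 107.8
```

```bash
python3 -m jog '[0,0,-10,0,0,0,-40,0,0,0,-90,0,0,0,-135,0,0,0,-140,0]'; python3 -m jog '[0,0,0,0,0,0,0,0,0,0,0,0]'
python3 - <<'E'
from h import *
F=[];T=[]
for n in("top","side","side"):
    p,d,m=grab(n);np.savez(n+"1.npz",p=p,d=d);s=readout.observe();F.append(s['ft_force']);T.append(s['tcp_pos'])
print(np.round(F,2),np.round(T,4))
for n in("top","side"):
    z=np.load(n+"1.npz");m=cams.camera_model(n)
    c=proj(m,[[.5108,.2888,.24]])[0];print(c)
p=np.load("side1.npz")['p'];cv2.imwrite('pics/s2.png',cv2.resize(p[180:340,230:430],None,fx=3,fy=3)[...,::-1])
c=np.deg2rad(-20);shift([.5045+.115*np.cos(c),-.0432+.115*np.sin(c),.461])
E
```

```text
clock: 3.95
tcp_pos: [0.5116, 0.289, 0.4677]
tcp_rot: [-2.979, -0.995, -0.02]
ft_force: [0.6, -0.3, -0.5]
width: 0.238
grip_force: 136.1
clock: 4.25
tcp_pos: [0.5099, 0.2883, 0.457]
tcp_rot: [2.98, 0.995, -0.009]
ft_force: [-0.2, -0.0, -1.3]
width: 0.24
grip_force: 136.0
[[-0.53  0.35 -0.54]
 [ 0.19  0.21 -1.02]
 [-0.37  0.7  -1.03]] [[0.51   0.2884 0.4572]
 [0.5101 0.2884 0.4576]
 [0.5103 0.2884 0.4581]]
[221.17156437 208.66501419]
[316.44803422 272.3735745 ]
tilt [-0.0035 -0.0014 -1.    ] yawY -0.926 [-141.2, 358.0, -2.7]
```

View pics/s2.png

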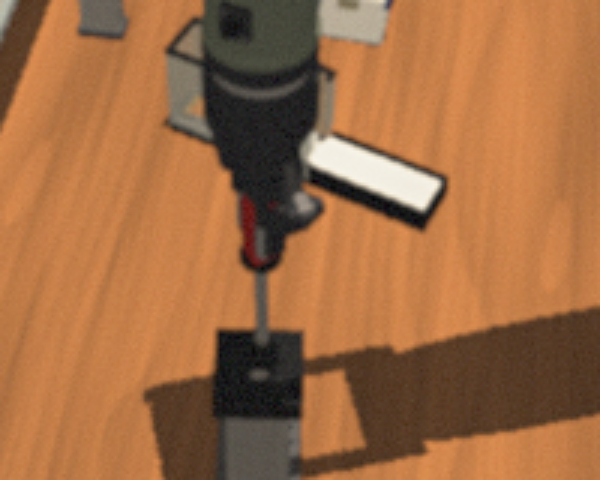

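```bash
python3 -m jog '[-18,46,0,0,-36,92,0,0,-54,138,0,0,-72,184,0,0,-90,230,0,0]'>/dev/null; python3 -m jog '[-15,40,0,0,-30,75,0,0,-42,105,0,0,-50,125,0,0,-51,128,0,0]' ;  python3 -m jog '[0,0,0,0,0,0,0,0,0,0,0,0]'
python3 - <<'E'
from h import *
c=np.deg2rad(-20)
for n in("top","side"):
    p,d,m=grab(n);np.savez(n+"2.npz",p=p,d=d)
s=readout.observe();print(s['ft_force'].round(2),s['tcp_pos'].round(4))
shift([.5045+.115*np.cos(c),-.0432+.115*np.sin(c),.340])
p=np.load("side2.npz")['p'];cv2.imwrite('pics/s3.png',cv2.resize(p[130:270,240:400],None,fx=4,fy=4)[...,::-1])
print(proj(cams.camera_model("side"),[[*s['tcp_pos'][:2],s['tcp_pos'][2]-.306]]))
E
```

```text
clock: 5.4
tcp_pos: [0.6133, -0.0851, 0.4589]
tcp_rot: [-2.981, -0.99, 0.003]
ft_force: [0.6, -0.1, -1.7]
width: 0.237
grip_force: 136.0
clock: 5.7
tcp_pos: [0.6128, -0.081, 0.4601]
tcp_rot: [-2.978, -0.998, 0.0]
ft_force: [-0.1, 0.0, -1.5]
width: 0.239
grip_force: 136.0
[ 0.58  0.56 -1.72] [ 0.6129 -0.0811  0.4603]
tilt [ 0.e+00  2.e-04 -1.e+00] yawY -0.924 [-1.1, 1.0, 120.3]
[[301.4074366  183.32179349]]
```

View pics/s3.png

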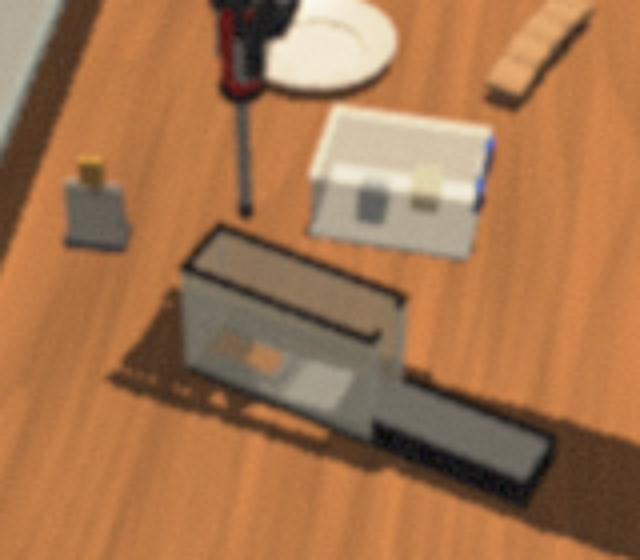

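Side view: the tip is at (301,183), within 0.5 px of its projected position, and over the horn's inlay. Descending.

```bash
python3 -m jog '[-1,1,25,0,-1,1,55,0,-1,1,85,0,-1,1,110,0,-1,1,120,0]' >/dev/null;  python3 -m jog '[0,0,4,0,0,0,6,0,0,0,7,0,0,0,7,0,0,0,7,0]'; python3 -c "
from h import *
for i in range(3):grab('side');s=readout.observe();print(s['ft_force'].round(2),s['tcp_pos'].round(4))"
```

```text
clock: 6.8
tcp_pos: [0.6131, -0.0838, 0.3344]
tcp_rot: [2.979, 0.995, 0.003]
ft_force: [0.2, 1.3, -1.5]
width: 0.237
grip_force: 136.0
[-0.08  0.16 -1.32] [ 0.613  -0.0838  0.3342]
[ 0.23 -0.26 -1.01] [ 0.613  -0.0838  0.334 ]
[-0.38 -0.49 -1.52] [ 0.6129 -0.0838  0.3338]
```

```bash
cat > g.py <<'E'
# guard: exit 0 while the vertical force stays in [lo, hi]
import sys; from workcell import readout
s=readout.observe(); f=s['ft_force'][2]+1.3
print(round(s['clock'],2),'press',round(f,2),'fxy',s['ft_force'][:2].round(1),'tcp',(s['tcp_pos']*1000).round(1),'w',round(s['width'],3))
sys.exit(0 if float(sys.argv[1])<=f<=float(sys.argv[2]) else 1)
E
J="python3 -m jog"; G="python3 g.py -4 2"
$J '[0,0,3,0,0,0,6,0,0,0,8,0,0,0,8,0,0,0,8,0]' >/dev/null; $G && $J '[0,0,0.3,0,0,0,0.6,0,0,0,0.6,0]' >/dev/null && $G && $J '[0,0,0.3,0,0,0,0.6,0,0,0,0.6,0]' >/dev/null && $G && $J '[0,0,0.3,0,0,0,0.6,0,0,0,0.6,0]' >/dev/null && $G && $J '[0,0,0.3,0,0,0,0.6,0,0,0,0.6,0]' >/dev/null && $G && $J '[0,0,0.3,0,0,0,0.6,0,0,0,0.6,0]' >/dev/null && $G && $J '[0,0,0.3,0,0,0,0.6,0,0,0,0.6,0]' >/dev/null && $G && $J '[0,0,0.3,0,0,0,0.6,0,0,0,0.6,0]' >/dev/null && $G && $J '[0,0,0.3,0,0,0,0.6,0,0,0,0.6,0]' >/dev/null && $G && $J '[0,0,0.3,0,0,0,0.6,0,0,0,0.6,0]' >/dev/null && $G
```

```text
7.45 press -0.37 fxy [ 0.1 -0.3] tcp [612.7 -83.7 324.9] w 0.242
7.75 press 0.19 fxy [ 0.9 -0.4] tcp [612.8 -83.7 324.6] w 0.236
8.05 press -0.48 fxy [-0.1 -0.3] tcp [612.8 -83.7 323.9] w 0.242
8.35 press 0.29 fxy [-0.5  0.6] tcp [612.8 -83.7 323.4] w 0.238
8.65 press 2.72 fxy [-1.3  0.8] tcp [612.8 -83.7 323.2] w 0.242
```

```bash
J="python3 -m jog"; G="python3 g.py -4 6"
$G; $J '[0,0,0.2,0,0,0,0.2,0,0,0,0.2,0]' >/dev/null; $G && $J '[0,0,0.2,0,0,0,0.2,0,0,0,0.2,0]' >/dev/null; $G; python3 -c "
from h import *
c=np.deg2rad(-20);r=R.from_rotvec(readout.observe()['tcp_rot']).inv()
print(r.apply([-np.cos(c),-np.sin(c),0])*10)"
```

```text
8.65 press 2.72 fxy [-1.3  0.8] tcp [612.8 -83.7 323.2] w 0.242
8.95 press 4.49 fxy [-1.1 -0.1] tcp [612.9 -83.7 323.1] w 0.241
9.25 press 6.7 fxy [-1.6  0.7] tcp [612.9 -83.7 323. ] w 0.237
[-5.45456194e+00 -8.38139163e+00 -5.32179297e-03]
```

```bash
J="python3 -m jog"; G="python3 g.py 3 9"
$J '[-0.5,-0.8,0,0,-1.1,-1.7,0,0,-1.6,-2.5,0,0,-1.6,-2.5,0,0]' >/dev/null; $G && $J '[-0.5,-0.8,0,0,-1.1,-1.7,0,0,-1.6,-2.5,0,0,-1.6,-2.5,0,0]' >/dev/null; $G && $J '[-0.5,-0.8,0,0,-1.1,-1.7,0,0,-1.6,-2.5,0,0,-1.6,-2.5,0,0]' >/dev/null; $G
```

```text
9.65 press 5.73 fxy [ 1.4 -1.3] tcp [610.5 -82.9 323.1] w 0.237
10.05 press 6.14 fxy [ 2.  -0.1] tcp [607.5 -81.7 323. ] w 0.241
10.45 press 6.7 fxy [ 1.9 -0.1] tcp [604.7 -80.6 323. ] w 0.24
```

```bash
J="python3 -m jog"; G="python3 g.py 3 8.5"
$J '[-0.5,-0.8,0,0,-1.1,-1.7,0,0,-1.6,-2.5,0,0]' >/dev/null; $G && $J '[-0.5,-0.8,0,0,-1.1,-1.7,0,0,-1.6,-2.5,0,0]' >/dev/null; $G && $J '[-0.5,-0.8,0,0,-1.1,-1.7,0,0,-1.6,-2.5,0,0]' >/dev/null; $G && $J '[-0.5,-0.8,0,0,-1.1,-1.7,0,0,-1.6,-2.5,0,0]' >/dev/null; $G
```

```text
10.75 press 6.68 fxy [ 2.9 -0.4] tcp [602.1 -79.7 323.1] w 0.239
11.05 press 7.57 fxy [ 3.6 -0.8] tcp [599.5 -78.7 323.3] w 0.239
11.35 press 7.36 fxy [ 3.2 -0.6] tcp [596.8 -77.7 323.5] w 0.242
11.65 press 7.16 fxy [ 2.7 -1. ] tcp [594.2 -76.7 323.7] w 0.236
```

```bash
J="python3 -m jog"; G="python3 g.py 3 8.5"
$J '[-0.5,-0.8,-0.1,0,-1.1,-1.7,-0.2,0,-1.6,-2.5,-0.3,0]' >/dev/null; $G && $J '[-0.5,-0.8,-0.1,0,-1.1,-1.7,-0.2,0,-1.6,-2.5,-0.2,0]' >/dev/null; $G && $J '[-0.5,-0.8,-0.1,0,-1.1,-1.7,-0.2,0,-1.6,-2.5,-0.2,0]' >/dev/null; $G && $J '[-0.5,-0.8,-0.1,0,-1.1,-1.7,-0.2,0,-1.6,-2.5,-0.2,0]' >/dev/null; $G
python3 - <<'E'
from h import *
from h import *
c=np.deg2rad(-20);e=np.array([np.cos(c),np.sin(c)]);
p,d,m=grab("side");cv2.imwrite('pics/s4.png',cv2.resize(p[150:270,260:400],None,fx=5,fy=5)[...,::-1])
s=readout.observe();v=s['tcp_pos'][:2]-[.5045,-.0432];print(v@e,v@[-e[1],e[0]],R.from_rotvec(s['tcp_rot']).apply([0,0,1]),proj(m,[[*s['tcp_pos'][:2],s['tcp_pos'][2]-.307]]))
E
```

```text
11.95 press 7.76 fxy [ 3.2 -1.4] tcp [591.4 -75.7 324. ] w 0.239
12.25 press 8.23 fxy [ 2.6 -1.7] tcp [588.6 -74.7 324.2] w 0.239
12.55 press 7.55 fxy [ 2.9 -1.2] tcp [585.9 -73.6 324.5] w 0.241
12.85 press 8.16 fxy [ 2.7 -0.9] tcp [583.1 -72.6 324.7] w 0.24
0.08385511512210234 -0.0007235445057393943 [ 0.00459613 -0.00133615 -0.99998855] [[311.53264972 219.79041705]]
```

View pics/s4.png

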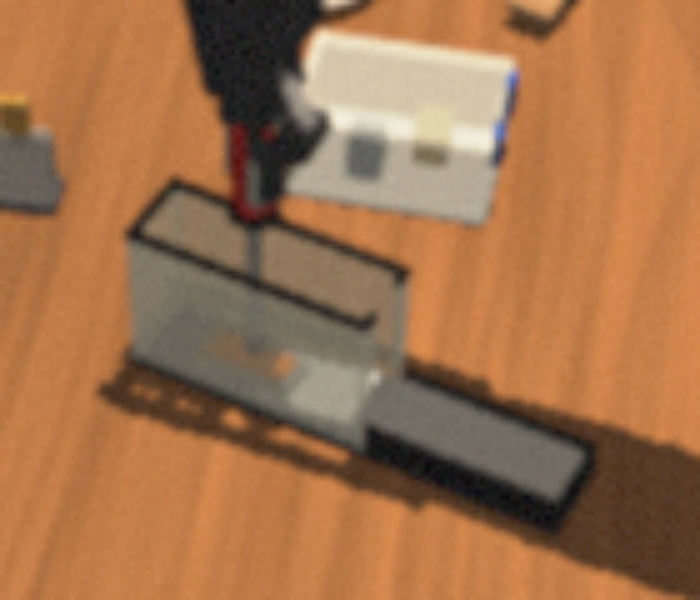

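```bash
J="python3 -m jog"; G="python3 g.py 3 9.5"
$J '[-0.5,-0.8,-0.1,0,-1.1,-1.7,-0.2,0,-1.6,-2.5,-0.3,0,-2.2,-3.4,-0.4,0,-2.7,-4.2,-0.5,0]' >/dev/null; $G && $J '[-0.5,-0.8,-0.1,0,-1.1,-1.7,-0.2,0,-1.6,-2.5,-0.3,0,-2.2,-3.4,-0.4,0,-2.7,-4.2,-0.5,0]' >/dev/null; $G && $J '[-0.5,-0.8,-0.1,0,-1.1,-1.7,-0.2,0,-1.6,-2.5,-0.3,0,-2.2,-3.4,-0.4,0,-2.7,-4.2,-0.5,0]' >/dev/null; $G && $J '[-0.5,-0.8,-0.1,0,-1.1,-1.7,-0.2,0,-1.6,-2.5,-0.3,0,-2.2,-3.4,-0.4,0,-2.7,-4.2,-0.4,0]' >/dev/null; $G
```

```text
13.4 press 7.56 fxy [ 2.5 -1.9] tcp [578.4 -70.9 325.2] w 0.236
13.9 press 7.76 fxy [ 2.9 -1.4] tcp [573.7 -69.1 325.7] w 0.24
14.4 press 7.54 fxy [ 2.5 -1.8] tcp [569.  -67.4 326.1] w 0.242
14.9 press 7.86 fxy [ 2.1 -0.6] tcp [564.4 -65.6 326.5] w 0.24
```

```bash
J="python3 -m jog"; G="python3 g.py 3 9.5"
$J '[-0.5,-0.8,-0.1,0,-1.1,-1.7,-0.2,0,-1.6,-2.5,-0.3,0,-2.2,-3.4,-0.4,0,-2.7,-4.2,-0.5,0]' >/dev/null; $G && $J '[-0.5,-0.8,-0.1,0,-1.1,-1.7,-0.2,0,-1.6,-2.5,-0.3,0,-2.2,-3.4,-0.4,0,-2.7,-4.2,-0.5,0]' >/dev/null; $G && $J '[-0.5,-0.8,-0.1,0,-1.1,-1.7,-0.2,0,-1.6,-2.5,-0.3,0,-2.2,-3.4,-0.4,0,-2.7,-4.2,-0.5,0]' >/dev/null; $G && $J '[-0.5,-0.8,-0.1,0,-1.1,-1.7,-0.2,0,-1.6,-2.5,-0.3,0,-2.2,-3.4,-0.4,0,-2.7,-4.2,-0.5,0]' >/dev/null; $G&& $J '[-0.5,-0.8,-0.1,0,-1.1,-1.7,-0.2,0,-1.6,-2.5,-0.3,0,-2.2,-3.4,-0.4,0,-2.7,-4.2,-0.5,0]' >/dev/null; $G
```

```text
15.4 press 7.47 fxy [ 2.6 -1.4] tcp [559.7 -63.9 327. ] w 0.241
15.9 press 7.87 fxy [ 2.3 -0.4] tcp [555.  -62.2 327.5] w 0.24
16.4 press 7.69 fxy [ 1.8 -0.5] tcp [550.3 -60.4 327.9] w 0.245
16.9 press 7.27 fxy [ 2.4 -0.2] tcp [545.6 -58.7 328.4] w 0.241
17.4 press 6.94 fxy [ 3.2 -1.4] tcp [541.1 -57.1 329. ] w 0.241
```

```bash
J="python3 -m jog"; G="python3 g.py 4 9.5"
$J '[-0.5,-0.8,-0.1,0,-1.1,-1.7,-0.2,0,-1.6,-2.5,-0.4,0,-2.2,-3.4,-0.5,0]' >/dev/null; $G && $J '[-0.5,-0.8,-0.2,0,-1.1,-1.7,-0.4,0,-1.6,-2.5,-0.5,0,-2.2,-3.4,-0.7,0]' >/dev/null; $G && $J '[-0.5,-0.8,-0.2,0,-1.1,-1.7,-0.4,0,-1.6,-2.5,-0.5,0,-2.2,-3.4,-0.7,0]' >/dev/null; $G
```

```text
17.8 press 7.56 fxy [ 2.8 -1.7] tcp [537.5 -55.7 329.7] w 0.242
18.2 press 7.74 fxy [ 3.4 -1.6] tcp [533.7 -54.3 330.4] w 0.239
18.6 press 7.73 fxy [ 3.6 -1.3] tcp [529.9 -52.9 331.1] w 0.242
```

```bash
J="python3 -m jog"; G="python3 g.py 4 9.5"
$J '[-0.5,-0.8,-0.2,0,-1.1,-1.7,-0.4,0,-1.6,-2.5,-0.5,0,-2.2,-3.4,-0.7,0]' >/dev/null; $G && $J '[-0.5,-0.8,-0.2,0,-1.1,-1.7,-0.4,0,-1.6,-2.5,-0.5,0,-2.2,-3.4,-0.7,0]' >/dev/null; $G && $J '[-0.5,-0.8,-0.2,0,-1.1,-1.7,-0.4,0,-1.6,-2.5,-0.5,0,-2.2,-3.4,-0.7,0]' >/dev/null; $G && $J '[-0.5,-0.8,-0.2,0,-1.1,-1.7,-0.4,0,-1.6,-2.5,-0.5,0,-2.2,-3.4,-0.7,0]' >/dev/null; $G && $J '[-0.5,-0.8,-0.2,0,-1.1,-1.7,-0.4,0,-1.6,-2.5,-0.5,0,-2.2,-3.4,-0.7,0]' >/dev/null; $G
python3 - <<'E'
from h import *
c=np.deg2rad(-20);e=np.array([np.cos(c),np.sin(c)]);
p,d,m=grab("side");cv2.imwrite('pics/s5.png',cv2.resize(p[150:270,260:400],None,fx=5,fy=5)[...,::-1])
s=readout.observe();v=s['tcp_pos'][:2]-[.5045,-.0432];print(v@e,v@[-e[1],e[0]],R.from_rotvec(s['tcp_rot']).apply([0,0,1]),proj(m,[[*s['tcp_pos'][:2],s['tcp_pos'][2]-.307]]))
E
```

```text
19.0 press 7.92 fxy [ 3.2 -0.6] tcp [526.1 -51.5 331.9] w 0.242
19.4 press 7.78 fxy [ 3.6 -2.1] tcp [522.3 -50.1 332.6] w 0.238
19.8 press 6.52 fxy [ 4.1 -1.9] tcp [518.5 -48.8 333.3] w 0.243
20.2 press 7.99 fxy [ 3.9 -1.7] tcp [514.7 -47.4 334. ] w 0.239
20.6 press 7.25 fxy [ 3.4 -1.2] tcp [511.  -46.  334.7] w 0.241
0.006894822715773692 -0.0003620198925594892 [ 0.00609086 -0.00176208 -0.9999799 ] [[334.20423721 226.77118521]]
```

View pics/s5.png

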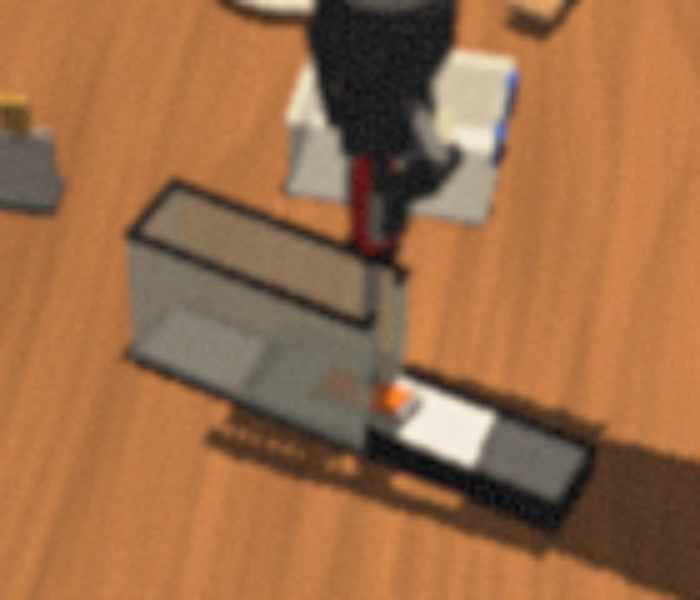

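```bash
J="python3 -m jog"; G="python3 g.py 4 9"
$J '[-0.5,-0.8,-0.2,0,-1.1,-1.7,-0.35,0]' >/dev/null; $G && $J '[-0.5,-0.8,-0.2,0,-1.1,-1.7,-0.35,0]' >/dev/null; $G && $J '[-0.5,-0.8,-0.15,0,-1.1,-1.7,-0.3,0]' >/dev/null; $G && $J '[-0.5,-0.8,-0.1,0,-1.1,-1.7,-0.1,0]' >/dev/null; $G && $J '[-0.5,-0.8,0,0,-1.1,-1.7,0,0]' >/dev/null; $G
```

```text
20.85 press 8.24 fxy [ 3.4 -1.7] tcp [509.1 -45.3 335.1] w 0.241
21.05 press 8.45 fxy [ 4.4 -1.9] tcp [507.1 -44.6 335.4] w 0.241
21.25 press 8.63 fxy [ 3.4 -1.5] tcp [505.2 -43.8 335.8] w 0.244
21.45 press 9.31 fxy [ 2.6 -1. ] tcp [503.2 -43.1 335.9] w 0.241
21.45 press 9.31 fxy [ 2.6 -1. ] tcp [503.2 -43.1 335.9] w 0.241
```

```bash
J="python3 -m jog"; G="python3 g.py 4 9.5"
$J '[-0.5,-0.8,-0.1,0,-1.1,-1.7,-0.2,0]' >/dev/null; $G && $J '[-0.5,-0.8,0,0,-1.1,-1.7,0,0]' >/dev/null; $G && $J '[-0.5,-0.8,0,0,-1.1,-1.7,0,0]' >/dev/null; $G && $J '[-0.5,-0.8,0,0,-1.1,-1.7,0,0]' >/dev/null; $G && $J '[-0.5,-0.8,0,0,-1.1,-1.7,0,0]' >/dev/null; $G
```

```text
21.65 press 9.2 fxy [ 2.5 -0.9] tcp [501.1 -42.3 335.9] w 0.24
21.85 press 9.63 fxy [ 2.4 -1. ] tcp [499.2 -41.6 336. ] w 0.241
21.85 press 9.63 fxy [ 2.4 -1. ] tcp [499.2 -41.6 336. ] w 0.241
21.85 press 9.63 fxy [ 2.4 -1. ] tcp [499.2 -41.6 336. ] w 0.241
21.85 press 9.63 fxy [ 2.4 -1. ] tcp [499.2 -41.6 336. ] w 0.241
```

```bash
J="python3 -m jog"; G="python3 g.py 4 9"
$J '[-0.5,-0.8,-0.2,0,-1.1,-1.7,-0.3,0]' >/dev/null; $G && $J '[-0.5,-0.8,0,0,-1.1,-1.7,0,0,-1.6,-2.5,0,0,-2.2,-3.4,0,0,-2.7,-4.2,0,0]' >/dev/null; $G && $J '[-0.5,-0.8,0,0,-1.1,-1.7,0,0,-1.6,-2.5,0,0,-2.2,-3.4,0,0,-2.7,-4.2,0,0]' >/dev/null; $G && $J '[-0.5,-0.8,0,0,-1.1,-1.7,0,0,-1.6,-2.5,0,0,-2.2,-3.4,0,0,-2.7,-4.2,0,0]' >/dev/null; $G
```

```text
22.05 press 8.66 fxy [ 2.4 -1.5] tcp [497.1 -40.9 336. ] w 0.241
22.55 press 8.08 fxy [ 2.4 -0.5] tcp [492.5 -39.2 336. ] w 0.239
23.05 press 8.83 fxy [ 2.  -0.6] tcp [487.8 -37.4 336. ] w 0.239
23.55 press 8.2 fxy [ 2.3 -0.9] tcp [483.1 -35.7 336. ] w 0.243
```

```bash
J="python3 -m jog"; G="python3 g.py 3 9.7"
$J '[-0.8,-1.3,0,0,-1.6,-2.5,0,0,-2.5,-3.8,0,0,-3.3,-5,0,0,-4.1,-6.3,0,0]' >/dev/null; $G && $J '[-0.8,-1.3,0,0,-1.6,-2.5,0,0,-2.5,-3.8,0,0,-3.3,-5,0,0,-4.1,-6.3,0,0]' >/dev/null; $G && $J '[-0.8,-1.3,0,0,-1.6,-2.5,0,0,-2.5,-3.8,0,0,-3.3,-5,0,0,-4.1,-6.3,0,0]' >/dev/null; $G && $J '[-0.8,-1.3,0,0,-1.6,-2.5,0,0,-2.5,-3.8,0,0,-3.3,-5,0,0,-4.1,-6.3,0,0]' >/dev/null; $G && $J '[-0.8,-1.3,0,0,-1.6,-2.5,0,0,-2.5,-3.8,0,0,-3.3,-5,0,0,-3.3,-5,0,0]' >/dev/null; $G
python3 - <<'E'
from h import *
c=np.deg2rad(-20);e=np.array([np.cos(c),np.sin(c)]);
p,d,m=grab("side");cv2.imwrite('pics/s6.png',cv2.resize(p[150:270,260:400],None,fx=5,fy=5)[...,::-1])
s=readout.observe();v=s['tcp_pos'][:2]-[.5045,-.0432];print(v@e,v@[-e[1],e[0]],s['tcp_pos'])
E
```

```text
24.05 press 9.0 fxy [ 2.1 -1.5] tcp [476.1 -33.1 336. ] w 0.239
24.55 press 7.44 fxy [ 1.9 -0.7] tcp [469.  -30.6 336. ] w 0.235
25.05 press 9.46 fxy [ 2.3 -0.4] tcp [461.9 -28.  336. ] w 0.239
25.55 press 8.66 fxy [ 2.8 -1.5] tcp [454.9 -25.4 336. ] w 0.245
26.05 press 9.2 fxy [ 1.3 -1. ] tcp [449.1 -23.3 336. ] w 0.24
-0.05878021156345447 -0.00023828595196738803 [ 0.44918317 -0.0233199   0.33597424]
```

View pics/s6.png

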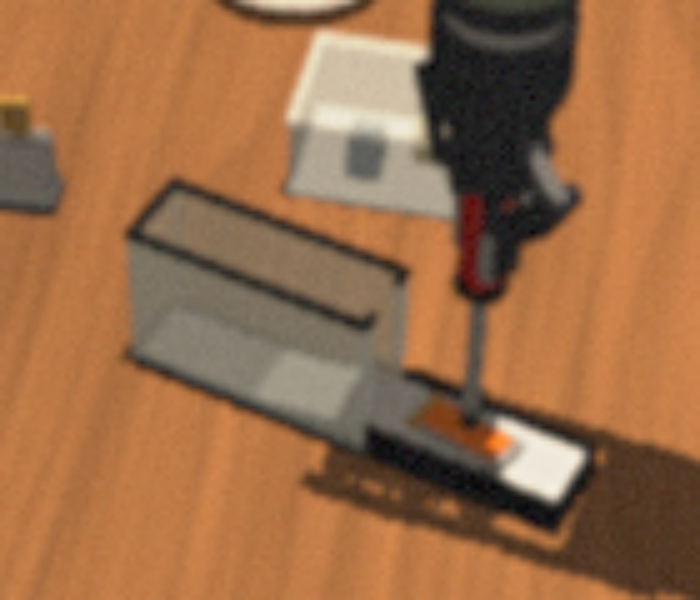

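Horn out on the landing with the tip at its centre (about −58 mm). Lifting straight up.

```bash
python3 -m jog '[0,0,-5,0,0,0,-25,0,0,0,-60,0,0,0,-95,0,0,0,-120,0]'>/dev/null; python3 -m jog '[0,0,-6,0,0,0,-10,0,0,0,-10,0,0,0,-10,0]'
python3 - <<'E'
from h import *
for n in("top","side"):
    p,d,m=grab(n);np.savez(n+"3.npz",p=p,d=d)
p,m=np.load("side3.npz")['p'],cams.camera_model("side")
W=world(m,np.load("side3.npz")['d']);q=p.astype(int)
o=(q[...,0]>150)&(q[...,1]>50)&(q[...,1]<160)&(q[...,2]<80)&(W[...,2]>.02)&(W[...,2]<.04)&(abs(W[...,1]+.02)<.08)
print("inlay",o.sum(),W[o].mean(0))
s=readout.observe();print(s['tcp_pos'],R.from_rotvec(s['tcp_rot']).apply([0,0,1]))
print(proj(m,[[*s['tcp_pos'][:2],s['tcp_pos'][2]-.306]]))
shift([.5105,.2885,.461])
E
```

```text
clock: 27.0
tcp_pos: [0.4479, -0.023, 0.4625]
tcp_rot: [-2.977, -0.995, 0.006]
ft_force: [0.5, -0.2, -0.7]
width: 0.237
grip_force: 136.0
inlay 37 [ 0.44243275 -0.01309724  0.03035784]
[ 0.44805049 -0.02307016  0.46293075] [-3.46891596e-03  9.14711079e-04 -9.99993565e-01]
[[357.23851824 203.34261346]]
tilt [-3.5e-03  9.0e-04 -1.0e+00] yawY -0.926 [237.2, -211.5, 2.0]
```

```bash
python3 -m jog '[20,-18,0,0,55,-49,0,0,90,-80,0,0,125,-111,0,0,160,-143,0,0]'>/dev/null; python3 -m jog '[35,-31,0,0,57,-51,0,0,70,-62,0,0,77,-68.5,0,0,77,-68.5,0,0]'>/dev/null; python3 -m jog '[0,0,0,0,0,0,0,0,0,0,0,0]'
python3 - <<'E'
from h import *
p,d,m=grab("side");np.savez("side4.npz",p=p,d=d);p2,d2,m2=grab("top")
s=readout.observe();print(s['tcp_pos'],R.from_rotvec(s['tcp_rot']).apply([0,0,1]))
print(proj(m,[[*s['tcp_pos'][:2],s['tcp_pos'][2]-.306],[.5105,.289,.13]]))
shift([.5105,.2885,.430])
cv2.imwrite('pics/s7.png',cv2.resize(p[230:340,260:380],None,fx=5,fy=5)[...,::-1])
E
```

```text
clock: 28.4
tcp_pos: [0.5108, 0.2872, 0.4649]
tcp_rot: [2.98, 0.993, 0.0]
ft_force: [0.1, 0.0, -1.3]
width: 0.246
grip_force: 135.8
[0.51073989 0.28754656 0.46494607] [ 2.89257446e-04  4.10093849e-05 -9.99999957e-01]
[[316.51007732 293.61664533]
 [316.49516392 301.37636186]]
tilt [ 3.e-04  0.e+00 -1.e+00] yawY -0.927 [0.4, -0.9, 34.9]
```

View pics/s7.png

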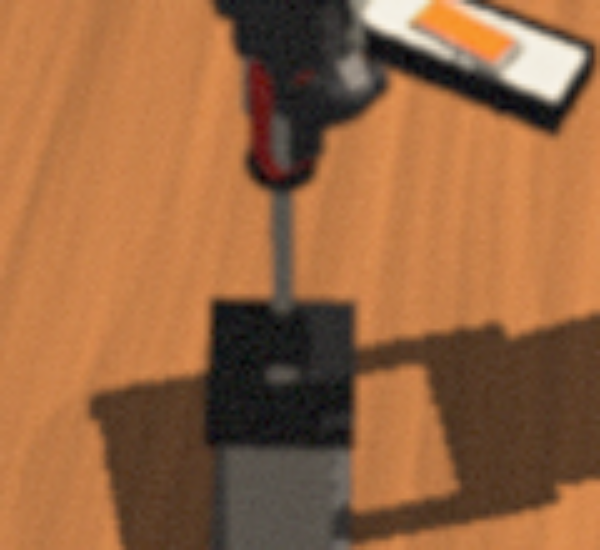

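```bash
J="python3 -m jog"; G="python3 g.py -3 3"; $J '[0.9,-1.2,8,0,0.9,-1.2,20,0,0.9,-1.2,25,0,0.9,-1.2,25,0]' >/dev/null; $G && $J '[0,0,3,0,0,0,7,0,0,0,11,0,0,0,14,0,0,0,16,0]' >/dev/null; $G && $J '[0,0,5,0,0,0,11,0,0,0,18,0,0,0,25,0,0,0,30,0]' >/dev/null; $G && $J '[0,0,5,0,0,0,15,0,0,0,26,0,0,0,34,0,0,0,38,0]' >/dev/null; $G && $J '[0,0,5,0,0,0,10,0,0,0,15,0,0,0,19,0,0,0,20,0]' >/dev/null; $G
```

```text
28.9 press -0.58 fxy [-0.7  0.1] tcp [510.2 289.7 437.4] w 0.242
29.4 press 0.03 fxy [ 0.8 -0.2] tcp [510.6 289.8 423.3] w 0.239
29.9 press 0.56 fxy [0.3 0.2] tcp [510.5 289.7 392.5] w 0.241
30.4 press -0.39 fxy [0.1 0. ] tcp [510.3 289.7 354. ] w 0.238
30.9 press 0.02 fxy [ 0.6 -0. ] tcp [510.5 289.8 335. ] w 0.248
```

```bash
J="python3 -m jog"; G="python3 g.py -3 2"; $J '[0,0,4,0,0,0,8,0,0,0,11,0,0,0,11,0]' >/dev/null; $G && $J '[0,0,0.4,0,0,0,0.7,0,0,0,0.7,0]' >/dev/null; $G && $J '[0,0,0.4,0,0,0,0.7,0,0,0,0.7,0]' >/dev/null; $G && $J '[0,0,0.4,0,0,0,0.7,0,0,0,0.7,0]' >/dev/null; $G && $J '[0,0,0.4,0,0,0,0.7,0,0,0,0.7,0]' >/dev/null; $G && $J '[0,0,0.4,0,0,0,0.7,0,0,0,0.7,0]' >/dev/null; $G
```

```text
31.3 press -0.59 fxy [-0.1  0. ] tcp [510.5 289.7 324. ] w 0.238
31.6 press -0.0 fxy [-0.6  0.1] tcp [510.7 289.9 324.2] w 0.239
31.9 press 0.93 fxy [-0.2 -0.6] tcp [510.7 289.8 323.3] w 0.244
32.2 press 0.83 fxy [-1.2  0.1] tcp [510.7 289.8 322.6] w 0.239
32.5 press 4.24 fxy [-1.9 -0.6] tcp [510.8 289.9 322.6] w 0.237
32.5 press 4.24 fxy [-1.9 -0.6] tcp [510.8 289.9 322.6] w 0.237
```

Collar seated. Opening gently and withdrawing.

```bash
J="python3 -m jog"; $J '[0,0,0,0,0,0,0,0,0,0,0,0,0,0,0,0,0,0,0,0]' 1 >/dev/null; $J '[0,0,0,0,0,0,0,0,0,0,0,0]'; $J '[0,0,-5,0,0,0,-20,0,0,0,-50,0,0,0,-85,0,0,0,-110,0]' >/dev/null; $J '[-30,0,-25,0,-70,30,-30,0,-110,60,-30,0,-140,90,-30,0,-150,100,-30,0]' >/dev/null; $J '[0,0,0,0,0,0,0,0,0,0,0,0,0,0,0,0,0,0,0,0]'
python3 - <<'E'
from h import *
p,d,m=grab("side");cv2.imwrite('pics/s8.png',cv2.resize(p[180:350,260:400],None,fx=3.5,fy=3.5)[...,::-1])
W=world(m,d);q=p.astype(int)
o=(q[...,0]>150)&(q[...,1]>50)&(q[...,1]<170)&(q[...,2]<90)&(W[...,2]>.02)&(W[...,2]<.04)&(abs(W[...,1]+.02)<.08)
c=np.deg2rad(-20);e=np.array([np.cos(c),np.sin(c)]);P=W[o].mean(0);v=P[:2]-[.5045,-.0432];print("inlay",o.sum(),P,v@e,v@[-e[1],e[0]])
k=(q[...,0]>100)&(q[...,1]<70)&(q[...,2]<70)&(abs(W[...,0]-.51)<.04)&(abs(W[...,1]-.29)<.04);print(np.percentile(W[k],[2,50,98],axis=0).round(4))
E
```

```text
clock: 33.3
tcp_pos: [0.5107, 0.2898, 0.3219]
tcp_rot: [-2.98, -0.995, 0.0]
ft_force: [-0.3, 0.7, 0.2]
width: 0.998
grip_force: 0.0
clock: 34.8
tcp_pos: [0.451, 0.1206, 0.4617]
tcp_rot: [-2.979, -0.998, 0.001]
ft_force: [-0.0, -0.0, 0.2]
width: 1.003
grip_force: 0.0
inlay 113 [ 0.45250759 -0.02330787  0.02949679] -0.05566038954464393 0.0009100390722089378
[[0.4999 0.2806 0.1419]
 [0.5098 0.2972 0.1857]
 [0.5252 0.3049 0.1953]]
```

View pics/s8.png

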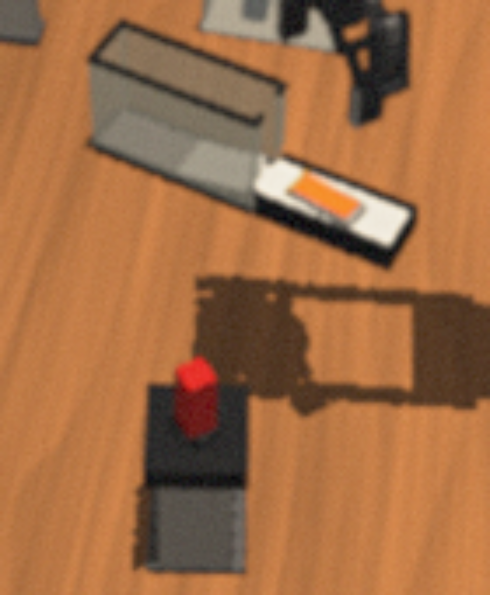

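The picker hangs upright in its stand (196,400), with its top at about 0.193 m as at the start. The horn lies flat on the landing (325,197), its centre about −56 mm from the mouth and 1 mm off the middle line. Nothing is touched.

```bash
python3 -c "
from workcell import robot
print(robot.hand_in())"
```

```text
the job is handed in; nothing more can be done
None
```

The job is handed in, with no verdict returned: the shoehorn lies flat on the landing about 56 mm in front of the mouth, the picker hangs upright in its stand, and measured press readings stayed below 10 N.

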